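Close the pinwheel layer of ink cartons on the loading board

TASK

Finish the pinwheel layer of ink cartons on the loading board by sliding the two loose cartons over the deck, never lifting or tipping them: first bring the blue-label carton into the empty back bay, its length running front to back, snug against the back fence and the carton already lying beside it; then bring the orange-label carton into the empty front bay, its length running side to side, snug against the blue carton and the other white-label carton. Leave the layer tight and square, with the two white-label cartons still in their places and the ink tin and roller on the board left where they are.

Things in the scene. Friction and masses are not known exactly. Their poses are not given: they have to be found in the camera images.
- board: Fixed plywood board, deck 30 mm above the bench. Origin at bench height under the layer's centre; x points to the back fence (away from the robot), y to the left fence. Deck x -272 to 124, y -340 to 124 mm. Dark fences 25 mm above the deck: inner faces at x = 112 (full width) and y = 112 mm (x -112 to 112). Right and front are open. Blue lines outline the 222 mm square layer and its bays.
- back_bay (a point): Where the centre of the blue-label carton's underside belongs: in the board's frame x = +46, y = -64, z = 30 mm; the point has the board's axes. A carton snug here has its length along the board's x and touches the back fence and laid_back.
- front_bay (a point): Where the centre of the orange-label carton's underside belongs: in the board's frame x = -64, y = -44, z = 30 mm; the point has the board's axes. A carton snug here has its length along the board's y and touches the near face of the blue-label carton and the right face of laid_left.
- blue_carton: Cardboard carton 130 x 90 x 60 mm high, 0.3 to 0.55 kg, closed; slides on the deck with a few newtons. Origin: centre of its underside; x along the 130 mm length, z up. Blue labels. It starts loose on the deck to the right of the layer, its length roughly along the board's x.
- orange_carton: Cardboard carton 130 x 90 x 60 mm high, 0.3 to 0.55 kg, closed; slides on the deck with a few newtons. Origin: centre of its underside; x along the 130 mm length, z up. Orange labels. It starts loose on the deck in front of the layer, its length roughly along the board's y (x axis towards the board's +y or so), clear to the right of laid_left's bay so that it can slide straight back past it.
- laid_back: Cardboard carton 130 x 90 x 60 mm high, 0.3 to 0.55 kg, closed; slides on the deck with a few newtons. Origin: centre of its underside; x along the 130 mm length, z up. White labels. Already laid in the back left corner against both fences, length along the board's y, at board x = +66.5, y = +46.5 mm; loose, not fixed.
- laid_left: Cardboard carton 130 x 90 x 60 mm high, 0.3 to 0.55 kg, closed; slides on the deck with a few newtons. Origin: centre of its underside; x along the 130 mm length, z up. White labels. Already laid in front of laid_back against the left fence, length along the board's x, at board x = -44, y = +66.5 mm; loose, not fixed.
- ink_tin: Bystander: yellow-label tin, 60 mm across, 60 mm high, standing on the deck's front left part. Origin: centre of its underside.
- brayer: Bystander: ink roller with black rubber roll and wooden handle, 125 mm long, 75 mm wide, 34 mm high, lying on the deck's front right corner. Origin: about its middle, at the deck.
Things that resemble listed ones, but are neither listed nor needed, are in the scene too. Leave any green look-alike of the blue_carton alone.

How it is judged:
By the outcome, as a careful person would: the job done as asked, in the order asked, and still so for the second after the job is handed in, with the robot touching nothing.
It also fails if it takes over 67 s, if anything falls off the work surface, if the arm or the gripper's body presses on something with over 40 N, if the wrist force passes 120 N, or if a joint passes its speed limit or range.

ROBOT

A 7-joint arm with a two-finger parallel gripper is mounted at the origin on the work surface. World frame = base frame: x ahead of the robot, y to its left, z up, the work surface at z = 0. Lengths are in mm, angles in rad, forces in N, time in s.
With the tool pointing down it reaches from about 400 to 875 mm from the base axis. Payload 4.4 kg.
Tool frame: the origin (TCP) lies midway between the tips of the shut fingers; the grasp point (between the pads) lies 19 mm behind it (ctrl.pinch_z is the distance from the TCP to the grasp point, in mm); z points along the fingers, y is the line along which they close (so a half turn about z gives the same grasp; the last joint's range is limited). The gripper opens to 85 mm and grips with 20 to 120 N. Pads are 22 mm wide; open, the fingers measure 114 mm over their backs; the gripper's body (76 mm by 85 mm) begins 54 mm behind the grasp point. The pads swing forward as they close: fully open they stand 13 mm farther back than shut.
Start: joints at [-1.358, 0.628, 0.038, 1.517, -0.027, 0.996, -0.02], TCP at [178.856, 624.923, 206.213] pointing down, gripper open.
Joint ranges: [-3.06, 3.06], [-0.37, 2.12], [-1.25, 1.32], [0.18, 2.47], [-1.1, 4.24], [0.23, 1.98], [-2.94, 2.94]. Speed limits (rad/s): [2.57, 2.57, 3.14, 3.14, 3.14, 3.14, 3.14].

INTERFACE

Orientations are given as [roll, pitch, yaw] about the fixed x, y, z axes, in that order (R = Rz(yaw) Ry(pitch) Rx(roll)).
In Python, from cell import read_state, cams, order, ctrl gives the robot as it stands.
- The arm moves only by the tool move_arm, never from a script. Its argument "targets" is text: rows parted by semicolons, each of 7 numbers parted by spaces: the gripper's target within -1 to 1 (fully open at 1, half-way at 0, shut at -1), then the shift along the tool's x, y, z in cm, then the turn, a rotation vector about the tool's x, y, z in degrees. A call has 1 to 5 rows; each row shifts and turns the commanded pose from where the row before left it, along the tool's axes as they then stand; what a row does not reach is not made up. A row lasts 1/12 s, in which the tool goes at most 41.7 mm and 7.16 degrees, less where a joint would pass 70% of its speed; a pose out of reach is approached as far as the arm can. A call with a gripper value outside its range is refused whole. The fingers move at their own pace and stop on an object; the grip force is fixed at half the most. Time passes only in rows, so rows that do not move let the fingers close. It gives the time, the measured TCP pose, the force, the opening and the grip force at its end, in the units of the state.
- read_state(): the state, without advancing time (a new reading comes with each control period).
- cams.get_image(name): name is "scene" or "side" or "wrist"; returns a dict with "color" (400x640x3 uint8, red, green, blue), "fovy" (degrees; the focal length in pixels is half the picture's height over the tangent of half this angle, whatever the lens; pixels are square), "cx", "cy" (the principal point, pixels), "rvec" (rotation vector, rad) and "tvec" (3), from world to camera coordinates, as OpenCV has them. Camera axes: x right, y down, z forward; pixel columns grow to the right and rows downward; lengths in mm; the calibration is good to about 2 mm. A picture is of the moment at which its call begins. There is no depth.
- order.finish_job(): hands the job in; it is judged then, once.
The state is a dict: "clock": time; "qpos": joint angles; "qd": joint speeds; "tau": joint torques, N m; "eef_pos": TCP position; "tool_rot": TCP orientation; "force": force on the tool from outside, world axes, zero at the start; "torque": the same for the moment, N m; "width": finger opening in mm; "gripper_force": force on a finger pad.
Only numpy, scipy, OpenCV 4.12 (cv2) and the standard library are available. Lean on these libraries where they do the work, as an engineer would, in place of code of your own. Each camera call takes 0.05 s, during which the arm holds its last target. There are 200 camera calls.

## Working session

There is one attempt and no reset: what is moved stays moved. The work goes in short steps, Python scripts to look and compute and a tool call to move; the robot and the scene stay as the last step left them, time stands still between calls to the robot, and variables do not carry over. Pictures are saved under pics/ and viewed, at most 10 in all, crops included, and the job is handed in when it is done.

Besides the shell and the picture viewer there is one more tool, called after "Emit:" in YAML: its name, and indented under it one key for each argument. move_arm: Moves the arm, as the interface text tells. Its arguments: {"type":"object","properties":{"targets":{"type":"string"}},"required":["targets"]}

```bash
mkdir -p pics
cat > h.py <<'E'
import numpy as np, cv2
from cell import read_state, cams, order, ctrl
def snap(n,f):
    d=cams.get_image(n); cv2.imwrite(f'pics/{f}.png',d['color'][:,:,::-1]); np.save(f'pics/{f}.npy',d,allow_pickle=True); return d
def cal(d):
    f=d['color'].shape[0]/2/np.tan(np.radians(d['fovy'])/2)
    return f,cv2.Rodrigues(np.array(d['rvec'],float))[0],np.array(d['tvec'],float).ravel()
def ray(d,uv,z):
    f,R,t=cal(d); uv=np.atleast_2d(uv).astype(float)
    v=np.c_[(uv[:,0]-d['cx'])/f,(uv[:,1]-d['cy'])/f,np.ones(len(uv))]@R
    c=-R.T@t; return c+v*((z-c[2])/v[:,2])[:,None]
def proj(d,P):
    f,R,t=cal(d); q=np.atleast_2d(P)@R.T+t
    return np.c_[q[:,0]/q[:,2]*f+d['cx'],q[:,1]/q[:,2]*f+d['cy']]
E
python3 - <<'E'
from h import *
a=[snap(n,n+'0') for n in('scene','side','wrist')]
for d in a: print(d['fovy'],d['cx'],d['cy'],d['rvec'],d['tvec'],[k for k in d])
s=read_state();print(s)
print([k for k in dir(ctrl) if k[0]!='_'])
E
```

```text
57.86463464133528 320.0355915166412 197.12486210813057 [ 0.94850819  2.58200873 -0.89749236] [ 377.12484334 -210.14812397  950.2376001 ] ['color', 'fovy', 'cx', 'cy', 'rvec', 'tvec']
51.14917370285909 309.27692179417943 203.9413421779957 [ 2.2691985  -0.31284331  0.14619061] [-477.45977457  118.40378023  886.5515149 ] ['color', 'fovy', 'cx', 'cy', 'rvec', 'tvec']
67.42696444392469 315.46922030781025 196.22682624684703 [-2.32537838 -1.75078664 -0.23802828] [-648.47808818  -34.607889    380.44787542] ['color', 'fovy', 'cx', 'cy', 'rvec', 'tvec']
{'clock': 0.15, 'qpos': array([-1.35780548,  0.62913152,  0.03845452,  1.51810416, -0.02703045,
        0.99630002, -0.01997098]), 'qd': array([ 0.00107491, -0.00383524,  0.00044398, -0.00451291, -0.00114516,
       -0.00269326,  0.00186613]), 'tau': array([ 1.13082493e-03, -5.63798833e+01,  1.22749049e+00, -1.93653381e+01,
        1.10491453e-02,  7.31656110e-03,  2.43961557e-05]), 'eef_pos': array([178.70241782, 624.44057148, 205.51277951]), 'tool_rot': array([-3.14016707e+00, -1.62732026e-05,  2.86281008e+00]), 'force': array([ 1.28533837, -0.8144797 ,  0.07648131]), 'torque': array([ 0.08325826,  0.01713568, -0.01545675]), 'gripper_force': 0.0, 'width': 85.40400795113213}
['MotionError', 'pinch_z']
```

View pics/scene0.png

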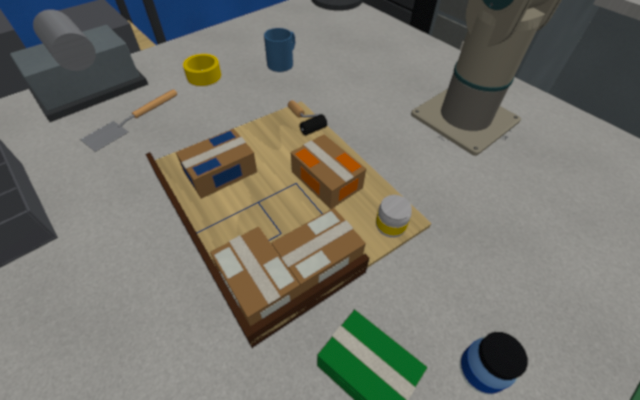

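View pics/side0.png

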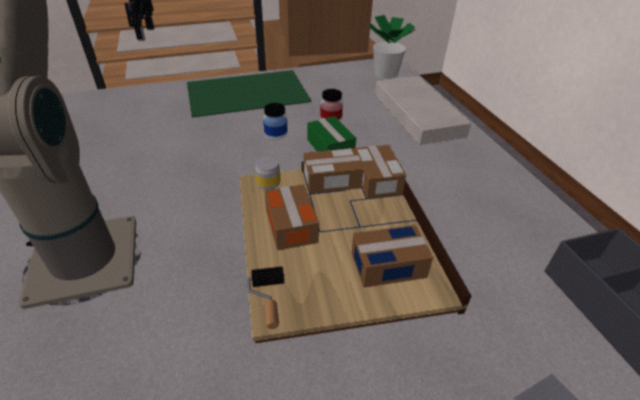

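The scene view shows the blue carton at about (217,160), the orange at (328,168), and the whites at (265,270) and (320,245). The tin is at (394,215) and the roller at (310,118). The side view agrees: blue (392,255), orange (291,215).

Run:
```python
import cv2
a=cv2.imread('pics/scene0.png')[95:350,140:440]; cv2.imwrite('pics/c1.png',cv2.resize(a,None,fx=2.3,fy=2.3,interpolation=cv2.INTER_CUBIC))
a=cv2.imread('pics/side0.png')[140:345,230:480]; cv2.imwrite('pics/c2.png',cv2.resize(a,None,fx=2.9,fy=2.9,interpolation=cv2.INTER_CUBIC))
```

```text
(no output)
```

View pics/c1.png

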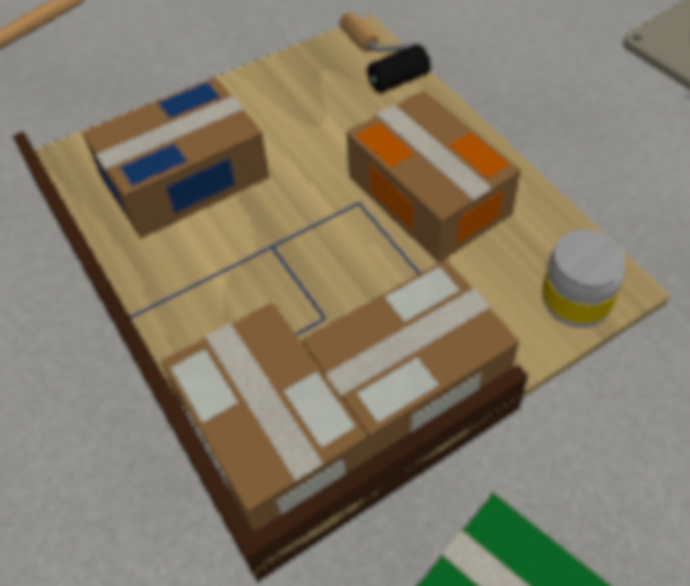

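View pics/c2.png

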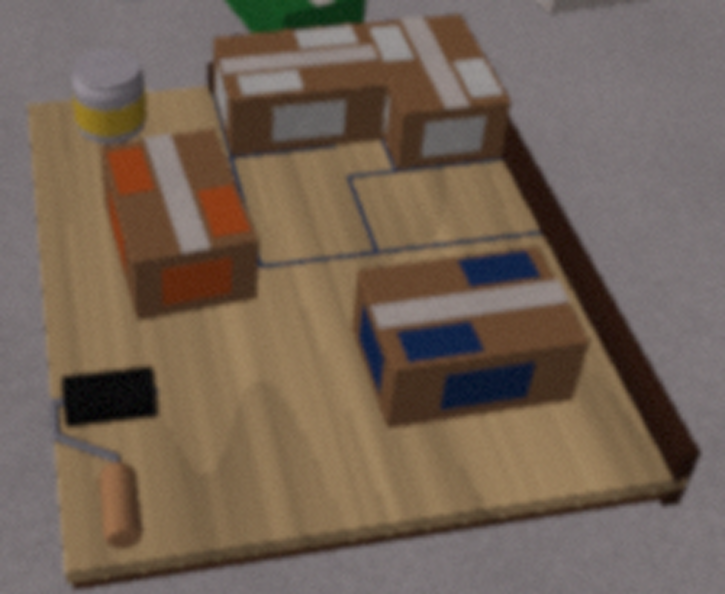

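Crop 1 (scene) shows the bay line corners at (272,247), (360,204) and (322,318), the blue top at (85,130)-(212,78)-(264,133)-(137,183), and the orange top at (350,131)-(425,92)-(518,172)-(440,212). Crop 2 (side) shows the same items clearly.

```bash
cat > m.py <<'E'
from h import *
def kab(A,B): # B = R A + t 2D
    a,b=A.mean(0),B.mean(0); M=(A-a).T@(B-b); th=np.arctan2(M[0,1]-M[1,0],M[0,0]+M[1,1])
    R=np.array([[np.cos(th),-np.sin(th)],[np.sin(th),np.cos(th)]]); t=b-R@a
    return th,t,A@R.T+t-B
if __name__=='__main__':
    S=np.load('pics/scene0.npy',allow_pickle=True).item(); D=np.load('pics/side0.npy',allow_pickle=True).item()
    fs=lambda p:np.array(p)/2.3+[140,95]; fd=lambda p:np.array(p)/2.9+[230,140]
    W=[];B=[]
    ps=[(272,247),(360,204),(322,318),(130,317),(667,298)];bs=[(-19,-110),(-110,-110),(-19,-20),(112,-110),(-272,124)]
    pd=[(260,266),(376,251),(350,177),(541,235),(68,572),(28,103)];bd=[(-110,-110),(-19,-110),(-19,-20),(112,-110),(-272,-340),(-272,124)]
    W=np.r_[ray(S,fs(ps),30),ray(D,fd(pd),30)][:,:2];B=np.array(bs+bd,float)
    th,t,r=kab(B,W);print('board',np.degrees(th),t);print(r.round(1))
    np.save('board.npy',[th,*t])
    R=np.array([[np.cos(th),-np.sin(th)],[np.sin(th),np.cos(th)]])
    box=np.array([(65,-45),(65,45),(-65,45),(-65,-45)],float)
    for n,d,p in [('blueS',S,fs([(85,130),(137,183),(264,133),(212,78)])),('blueD',D,fd([(587,345),(540,247),(357,270),(390,375)])),
      ('orS',S,fs([(425,92),(350,131),(440,212),(518,172)][::1])),('orD',D,fd([(136,262),(257,236),(213,130),(105,145)]))]:
        w=(ray(d,p,90)[:,:2]-t)@R
        bx=box if n[0]=='b' else np.array([(-45,-65),(45,-65),(45,65),(-45,65)],float)
        a,c,r=kab(bx,w);print(n,np.degrees(a).round(2),c.round(1),r.round(1).tolist())
    s=read_state(); print('tcp in board',(s['eef_pos'][:2]-t)@R)
E
python3 m.py
```

```text
board -5.9546725956206785 [616.78345269  15.78436777]
[[ 1.4 -3.1]
 [ 0.2 -3.8]
 [ 0.1 -0.1]
 [ 2.6 -2.6]
 [-4.  -0.1]
 [-0.2  0.4]
 [ 0.6 -0.7]
 [-0.7  1.9]
 [ 1.7  3.3]
 [-1.8  2.9]
 [ 0.   1.8]]
blueS 1.22 [   3.  -223.2] [[0.6, -0.8], [11.2, 6.0], [-4.1, -2.8], [-7.6, -2.4]]
blueD -0.07 [   5.8 -229.9] [[1.2, -0.6], [-1.6, -1.2], [-1.0, -0.5], [1.5, 2.4]]
orS 3.43 [-169.1  -79. ] [[-3.6, -3.8], [2.1, -3.6], [5.3, 6.8], [-3.9, 0.6]]
orD 4.82 [-166.9  -82.6] [[-1.3, 0.4], [2.1, -3.6], [2.4, 3.2], [-3.3, 0.0]]
tcp in board [-498.86027142  559.92481373]
```

Emit:
move_arm:
  targets: "0.3 0 0 0 0 0 -5; 0.3 0 0 0 0 0 -5; 0.3 -2.3 -2.7 0 0 0 0; 0.3 -2.3 -2.7 0 0 0 0; 0.3 -2.3 -2.7 0 0 0 0"

```text
clock: 0.57
eef_pos: [239.2, 536.0, 205.6]
tool_rot: [-3.141, -0.0, 3.039]
force: [0.8, 0.3, 0.5]
width: 55.7
gripper_force: 0.0
```

Emit:
move_arm:
  targets: "0.3 -2.3 -2.7 0 0 0 0; 0.3 -2.3 -2.7 0 0 0 0; 0.3 -2.3 -2.7 0 0 0 0; 0.3 -2.3 -2.7 0 0 0 0; 0.3 -2.3 -2.7 0 0 0 0"

```text
clock: 0.98
eef_pos: [340.0, 389.3, 206.1]
tool_rot: [-3.141, -0.0, 3.037]
force: [1.3, -1.1, 0.3]
width: 55.7
gripper_force: 0.0
```

Emit:
move_arm:
  targets: "0.3 -2.3 -2.7 0 0 0 0; 0.3 -2.3 -2.7 0 0 0 0; 0.3 -2.3 -2.7 0 0 0 0; 0.3 -2.3 -2.7 0 0 0 0; 0.3 -2.3 -2.7 0 0 0 0"

```text
clock: 1.4
eef_pos: [440.3, 243.1, 206.1]
tool_rot: [-3.142, -0.0, 3.037]
force: [0.7, 1.1, 0.2]
width: 55.6
gripper_force: 0.0
```

Emit:
move_arm:
  targets: "0.3 -0.8 -3.4 0 0 0 0; 0.3 -0.8 -3.4 0 0 0 0; 0.3 -0.8 -3.4 0 0 0 0; 0.3 -0.8 -3.4 0 0 0 0; 0.3 -0.8 -3.4 0 0 0 0"

```text
clock: 1.82
eef_pos: [461.6, 69.8, 206.1]
tool_rot: [-3.142, -0.0, 3.037]
force: [0.9, -0.5, 0.5]
width: 55.6
gripper_force: 0.0
```

```bash
cat > st.py <<'E'
from h import *
th,*t=np.load('board.npy'); R=np.array([[np.cos(th),-np.sin(th)],[np.sin(th),np.cos(th)]])
s=read_state(); f=s['force']
print('clk',s['clock'],'tcp board',((s['eef_pos'][:2]-t)@R).round(1),'z',s['eef_pos'][2].round(1),'rpy',np.degrees(s['tool_rot']).round(2),'yaw rel',np.degrees(s['tool_rot'][2]-th).round(2),'F board',(f[:2]@R).round(2),f[2].round(2),'w',s['width'],'q',s['qpos'].round(2))
E
python3 st.py
```

```text
clk 1.8167 tcp board [-160.    37.6] z 206.1 rpy [-1.8000e+02 -1.0000e-02  1.7403e+02] yaw rel 179.98 F board [ 0.98 -0.38] 0.5 w 55.62946163166595 q [-0.24  0.37  0.04  2.01 -0.02  0.76  1.28]
```

Emit:
move_arm:
  targets: "0.3 -0.8 -3.3 0 0 0 0; 0.3 -0.8 -3.3 0 0 0 0; 0.3 -0.8 -3.3 0 0 0 0; 0.3 -0.8 -3.3 0 0 0 0; 0.3 -0.8 -3.3 0 0 0 0"

```text
clock: 2.23
eef_pos: [484.2, -98.5, 206.2]
tool_rot: [3.141, -0.0, 3.037]
force: [-0.0, 0.4, 0.4]
width: 55.5
gripper_force: 0.0
```

Emit:
move_arm:
  targets: "0.3 -0.8 -3.3 0 0 0 0; 0.3 -0.8 -3.3 0 0 0 0; 0.3 -0.8 -3.3 0 0 0 0; 0.3 0 0 3.5 0 0 0; 0.3 0 0 3.5 0 0 0"

```text
clock: 2.65
eef_pos: [499.6, -201.6, 136.9]
tool_rot: [-3.139, 0.006, 3.032]
force: [0.2, 1.1, -0.4]
width: 55.2
gripper_force: 0.0
```

Emit:
move_arm:
  targets: "0.3 0 0 3.5 0 0 0; 0.3 0 0 3.5 0 0 0; 0.3 0 0 2 0 0 0; 0.3 0 0 1 0 0 0; 0.3 0 0 0 0 0 0"

```text
clock: 3.07
eef_pos: [496.4, -197.2, 34.1]
tool_rot: [3.141, -0.004, 3.037]
force: [-0.5, 0.6, 0.0]
width: 55.6
gripper_force: 0.0
```

```bash
python3 st.py
```

```text
clk 3.0667 tcp board [ -97.7 -224.3] z 34.1 rpy [179.94  -0.25 174.03] yaw rel 179.98 F board [-0.57  0.53] 0.01 w 55.55507297803474 q [ 0.3   0.73  0.04  1.97 -0.06  0.45  1.85]
```

Emit:
move_arm:
  targets: "0.3 -1.5 -0.3 0 0 0 0; 0.3 -0.7 0 0 0 0 0; 0.3 -0.7 0 0 0 0 0; 0.3 -0.7 0 0 0 0 0; 0.3 -0.7 0 0 0 0 0"

```text
clock: 3.48
eef_pos: [540.3, -205.2, 37.0]
tool_rot: [-3.142, -0.001, 3.037]
force: [-2.6, 0.3, 2.6]
width: 55.5
gripper_force: 1.3
```

Emit:
move_arm:
  targets: "0.3 -0.6 0 0 0 0 0; 0.3 -0.6 0 0 0 0 0; 0.3 -0.5 0 0 0 0 0; 0.3 -0.3 0 0 0 0 0; 0.3 -0.2 0 0 0 0 0"

```text
clock: 3.9
eef_pos: [562.6, -207.4, 36.1]
tool_rot: [3.142, -0.0, 3.038]
force: [-2.7, 0.5, 2.8]
width: 55.6
gripper_force: 1.3
```

```bash
python3 st.py
```

```text
clk 3.9 tcp board [ -30.7 -227.6] z 36.1 rpy [ 1.8000e+02 -1.0000e-02  1.7404e+02] yaw rel 179.99 F board [-2.74  0.22] 2.76 w 55.58472955367618 q [ 0.27  0.78  0.05  1.79 -0.07  0.57  1.83]
```

Emit:
move_arm:
  targets: "0.3 -0.2 0 0 0 0 0; 0.3 -0.1 0 0 0 0 0; 0.3 -0.1 0 0 0 0 0; 0.3 -0.1 0 0 0 0 0; 0.3 0 0 0 0 0 0"

```text
clock: 4.32
eef_pos: [563.5, -207.5, 35.7]
tool_rot: [3.141, -0.007, 3.037]
force: [-8.9, 1.3, 5.0]
width: 55.6
gripper_force: 4.3
```

```bash
python3 - <<'E'
from h import *
d=snap('side','side1'); a=d['color'][140:345,230:480,::-1]; cv2.imwrite('pics/c3.png',cv2.resize(a,None,fx=2.9,fy=2.9,interpolation=cv2.INTER_CUBIC))
E
python3 st.py
```

```text
clk 4.3667 tcp board [ -29.8 -227.6] z 35.7 rpy [179.95  -0.4  174.01] yaw rel 179.96 F board [-8.59  0.35] 5.67 w 55.76103866589917 q [ 0.27  0.79  0.05  1.78 -0.07  0.58  1.83]
```

View pics/c3.png

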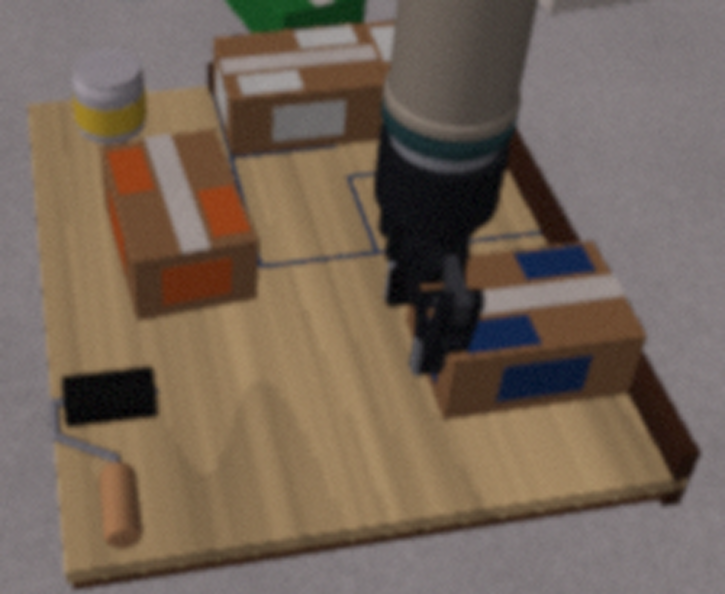

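The blue carton now sits square against the back fence, with the gripper at (445,310) on its near face. Next I'll go round to its right side.

Emit:
move_arm:
  targets: "0.3 1.5 0 0 0 0 0; 0.3 0 0 -3.3 0 0 0; 0.3 0 0 -3.3 0 0 0; 0.3 0 0 -3.3 0 0 0; 0.3 -3.1 -2.7 0 0 0 7"

```text
clock: 4.78
eef_pos: [581.1, -231.4, 141.9]
tool_rot: [3.137, 0.005, 2.919]
force: [1.9, 0.7, -0.9]
width: 55.7
gripper_force: 0.0
```

```bash
python3 st.py
```

```text
clk 4.7833 tcp board [  -9.8 -249.6] z 141.9 rpy [179.74   0.29 167.27] yaw rel 173.22 F board [1.78 0.86] -0.9 w 55.74254168386028 q [ 0.28  0.66  0.1   1.66 -0.09  0.82  1.76]
```

Emit:
move_arm:
  targets: "0.3 -2.8 -3.1 0 0 0 7; 0.3 -2.4 -3.4 0 0 0 7; 0.3 0 0 0 0 0 7; 0.3 0 0 0 0 0 7; 0.3 0 0 0 0 0 7"

```text
clock: 5.2
eef_pos: [612.4, -314.4, 134.9]
tool_rot: [3.141, 0.002, 2.297]
force: [0.1, 0.3, -0.5]
width: 55.8
gripper_force: 0.0
```

Emit:
move_arm:
  targets: "0.3 0 0 0 0 0 7; 0.3 0 0 0 0 0 7; 0.3 0 0 0 0 0 7; 0.3 0 0 0 0 0 7; 0.3 0 0 0 0 0 7"

```text
clock: 5.62
eef_pos: [612.7, -313.3, 135.3]
tool_rot: [3.14, 0.001, 1.688]
force: [-1.1, -0.6, 0.7]
width: 56.2
gripper_force: 0.0
```

Emit:
move_arm:
  targets: "0.3 0 0 0 0 0 6; 0.3 0 0 0 0 0 0; 0.3 0 0 0 0 0 0"

```text
clock: 5.87
eef_pos: [612.3, -313.0, 135.1]
tool_rot: [3.141, 0.001, 1.592]
force: [1.3, -0.9, -0.5]
width: 55.6
gripper_force: 0.0
```

```bash
python3 st.py
```

```text
clk 5.8667 tcp board [  29.6 -327.5] z 135.1 rpy [1.7996e+02 4.0000e-02 9.1230e+01] yaw rel 97.18 F board [ 1.43 -0.75] -0.52 w 55.59048163279652 q [ 0.18  0.8   0.46  1.48 -0.4   0.96  0.78]
```

Emit:
move_arm:
  targets: "0.3 0 0 0 0 0 7; 0.3 2.2 1.7 0 0 0 0.2; 0.3 0 0 3.5 0 0 0; 0.3 0 0 3.5 0 0 0; 0.3 0 0 2 0 0 0"

```text
clock: 6.28
eef_pos: [630.1, -291.1, 41.9]
tool_rot: [-3.139, -0.002, 1.467]
force: [-0.3, -0.7, -0.8]
width: 55.8
gripper_force: 0.0
```

Emit:
move_arm:
  targets: "0.3 0 0 0.9 0 0 0; 0.3 0 0 0 0 0 0"

```text
clock: 6.45
eef_pos: [629.5, -292.2, 33.8]
tool_rot: [-3.138, -0.002, 1.465]
force: [0.3, 0.4, -0.1]
width: 55.8
gripper_force: 0.0
```

```bash
python3 st.py
```

```text
clk 6.45 tcp board [  44.6 -305. ] z 33.8 rpy [-1.798e+02 -9.000e-02  8.392e+01] yaw rel 89.87 F board [0.23 0.41] -0.07 w 55.83946855920703 q [ 0.16  0.94  0.44  1.51 -0.49  0.81  0.68]
```

Emit:
move_arm:
  targets: "0.3 1 0 0 0 0 0; 0.3 0.8 0 0 0 0 0; 0.3 1 0 0 0 0 0; 0.3 1 0 0 0 0 0; 0.3 1 0 0 0 0 0"

```text
clock: 6.87
eef_pos: [637.1, -245.1, 37.9]
tool_rot: [3.139, 0.002, 1.463]
force: [-0.2, -2.7, 1.6]
width: 55.3
gripper_force: 1.3
```

Emit:
move_arm:
  targets: "0.3 1 0 0 0 0 0; 0.3 1 0 0 0 0 0; 0.3 1 0 0 0 0 0; 0.3 1 0 0 0 0 0; 0.3 1 0 0 0 0 0"

```text
clock: 7.28
eef_pos: [641.3, -194.6, 36.1]
tool_rot: [-3.141, 0.0, 1.463]
force: [-1.5, -2.4, 1.6]
width: 55.4
gripper_force: 1.3
```

Emit:
move_arm:
  targets: "0.3 1 0 0 0 0 0; 0.3 1 0 0 0 0 0; 0.3 1 0 0 0 0 0; 0.3 1 0 0 0 0 0; 0.3 1 0 0 0 0 0"

```text
clock: 7.7
eef_pos: [646.7, -144.8, 36.1]
tool_rot: [-3.141, -0.0, 1.463]
force: [-0.7, -2.8, 1.5]
width: 55.4
gripper_force: 1.2
```

```bash
python3 st.py
```

```text
clk 7.7 tcp board [  46.4 -156.6] z 36.1 rpy [-1.7998e+02 -1.0000e-02  8.3830e+01] yaw rel 89.78 F board [-0.42 -2.88] 1.54 w 55.39798417272489 q [-0.08  0.9   0.46  1.61 -0.53  0.75  0.51]
```

Emit:
move_arm:
  targets: "0.3 0.8 0 0 0 0 -0.2; 0.3 0.7 0 0 0 0 0; 0.3 0.6 0 0 0 0 0; 0.3 0.5 0 0 0 0 0; 0.3 0.3 0 0 0 0 0"

```text
clock: 8.12
eef_pos: [649.7, -116.1, 36.0]
tool_rot: [-3.141, -0.0, 1.467]
force: [0.1, -2.3, 0.8]
width: 55.6
gripper_force: 1.0
```

Emit:
move_arm:
  targets: "0.3 0.2 0 0 0 0 0; 0.3 0.1 0 0 0 0 0; 0.3 0 0 0 0 0 0"

```text
clock: 8.37
eef_pos: [649.9, -113.7, 36.0]
tool_rot: [-3.141, -0.0, 1.466]
force: [0.1, -1.0, 0.0]
width: 55.2
gripper_force: 0.3
```

```bash
python3 st.py
```

```text
clk 8.3667 tcp board [  46.4 -125.4] z 36.0 rpy [-1.7997e+02 -3.0000e-02  8.4020e+01] yaw rel 89.97 F board [ 0.23 -1.01] 0.02 w 55.19644321699616 q [-0.13  0.9   0.46  1.62 -0.53  0.75  0.47]
```

Not yet in contact; creep on.

Emit:
move_arm:
  targets: "0.3 0.2 0 0 0 0 0; 0.3 0.1 0 0 0 0 0; 0.3 0.1 0 0 0 0 0"

```text
clock: 8.62
eef_pos: [650.3, -110.4, 36.1]
tool_rot: [-3.141, 0.0, 1.466]
force: [0.2, -3.0, -1.1]
width: 55.3
gripper_force: 1.6
```

Emit:
move_arm:
  targets: "0.3 0.1 0 0 0 0 0; 0.3 0.1 0 0 0 0 0"

```text
clock: 8.78
eef_pos: [650.2, -110.2, 36.1]
tool_rot: [-3.142, 0.003, 1.466]
force: [-0.2, -5.9, -1.9]
width: 55.3
gripper_force: 3.4
```

Emit:
move_arm:
  targets: "0.3 0.1 0 0 0 0 0; 0.3 0 0 0 0 0 0"

```text
clock: 8.95
eef_pos: [650.2, -110.2, 36.2]
tool_rot: [3.141, 0.004, 1.465]
force: [-1.0, -7.3, -1.4]
width: 55.5
gripper_force: 3.4
```

```bash
python3 st.py
```

```text
clk 8.95 tcp board [  46.3 -121.8] z 36.2 rpy [179.99   0.23  83.95] yaw rel 89.9 F board [-0.23 -7.33] -1.36 w 55.47768120905407 q [-0.14  0.9   0.46  1.62 -0.53  0.75  0.47]
```

Emit:
move_arm:
  targets: "0.3 -2 0 0 0 0 0; 0.3 0 0 -3.3 0 0 0; 0.3 0 0 -3.3 0 0 0; 0.3 0 0 -3.3 0 0 0; 0.3 2.6 -3.2 0 0 0 0"

```text
clock: 9.37
eef_pos: [629.4, -105.7, 143.0]
tool_rot: [3.121, 0.006, 1.461]
force: [3.1, -1.2, 1.5]
width: 55.2
gripper_force: 0.0
```

Emit:
move_arm:
  targets: "0.3 2.6 -3.2 0 0 0 0; 0.3 2.6 -3.2 0 0 0 0; 0.3 0 0 0 0 0 -7; 0.3 0 0 0 0 0 -7; 0.3 0 0 0 0 0 -7"

```text
clock: 9.78
eef_pos: [561.0, -36.9, 135.5]
tool_rot: [3.141, -0.002, 1.842]
force: [0.5, -0.8, 0.4]
width: 55.4
gripper_force: 0.0
```

Emit:
move_arm:
  targets: "0.3 0 0 0 0 0 -7; 0.3 0 0 0 0 0 -7; 0.3 0 0 0 0 0 -7; 0.3 0 0 0 0 0 -7; 0.3 0 0 0 0 0 -7"

```text
clock: 10.2
eef_pos: [561.3, -38.2, 135.4]
tool_rot: [3.141, -0.001, 2.451]
force: [0.2, -0.6, -0.3]
width: 55.5
gripper_force: 0.0
```

Emit:
move_arm:
  targets: "0.3 0 0 0 0 0 -7; 0.3 0 0 0 0 0 -7; 0.3 0 0 0 0 0 -7; 0.3 0 0 0 0 0 -7; 0.3 0 0 0 0 0 -6"

```text
clock: 10.62
eef_pos: [561.3, -38.3, 135.4]
tool_rot: [3.14, -0.0, 3.044]
force: [-0.5, -1.3, 0.3]
width: 55.7
gripper_force: 0.0
```

```bash
python3 st.py
```

```text
clk 10.6167 tcp board [-49.6 -59.6] z 135.4 rpy [ 1.7993e+02 -2.0000e-02  1.7439e+02] yaw rel 180.34 F board [-0.4  -1.37] 0.26 w 55.71051944623578 q [-0.04  0.59  0.08  1.84 -0.07  0.71  1.56]
```

Emit:
move_arm:
  targets: "0.3 0 -0.4 0 0 0 0.3; 0.3 0 0 3.5 0 0 0; 0.3 0 0 3.5 0 0 0; 0.3 0 0 2.9 0 0 0; 0.3 -0.8 0 0 0 0 0"

```text
clock: 11.03
eef_pos: [562.9, -43.5, 31.3]
tool_rot: [-3.141, -0.013, 3.029]
force: [-0.4, 0.8, -0.2]
width: 55.9
gripper_force: 0.0
```

Emit:
move_arm:
  targets: "0.3 -0.5 0 0 0 0 0; 0.3 -0.3 0 0 0 0 0; 0.3 -0.2 0 0 0 0 0; 0.3 -0.1 0 0 0 0 0; 0.3 -0.1 0 0 0 0 0"

```text
clock: 11.45
eef_pos: [580.3, -45.3, 37.5]
tool_rot: [3.141, -0.001, 3.032]
force: [-5.0, 0.6, 2.4]
width: 55.7
gripper_force: 2.5
```

```bash
python3 st.py
```

```text
clk 11.45 tcp board [-29.9 -64.5] z 37.5 rpy [ 1.7998e+02 -4.0000e-02  1.7372e+02] yaw rel 179.68 F board [-5.    0.04] 2.44 w 55.688329700996086 q [-0.01  0.76  0.07  1.84 -0.09  0.54  1.58]
```

Emit:
move_arm:
  targets: "0.3 -0.1 0 0 0 0 -0.3; 0.3 -0.1 0 0 0 0 0; 0.3 0 0 0 0 0 0"

```text
clock: 11.7
eef_pos: [580.3, -45.8, 36.6]
tool_rot: [-3.141, -0.004, 3.037]
force: [-7.6, 0.2, 3.3]
width: 55.3
gripper_force: 3.3
```

```bash
python3 st.py
```

```text
clk 11.7 tcp board [-29.9 -65. ] z 36.6 rpy [-179.99   -0.25  174.  ] yaw rel 179.96 F board [-7.61 -0.57] 3.26 w 55.34798098780879 q [-0.01  0.77  0.07  1.84 -0.09  0.54  1.58]
```

Emit:
move_arm:
  targets: "0.3 1.5 0 0 0 0 0; 0.3 0 0 -3.5 0 0 0; 0.3 0 0 -3.5 0 0 0; 0.3 0 0 -3.5 0 0 0; 0.3 0 0 -1 0 0 0"

```text
clock: 12.12
eef_pos: [572.2, -44.7, 157.2]
tool_rot: [3.141, 0.011, 3.037]
force: [0.0, -0.2, -0.0]
width: 55.4
gripper_force: 0.0
```

Emit:
move_arm:
  targets: "0.3 3.2 -0.3 0 0 0 0; 0.3 3.2 -0.4 0 0 0 0; 0.3 3.2 -0.4 0 0 0 0; 0.3 3.2 -0.4 0 0 0 0; 0.3 3.2 -0.4 0 0 0 0"

```text
clock: 12.53
eef_pos: [406.2, -46.6, 151.7]
tool_rot: [3.141, 0.003, 3.037]
force: [0.2, -0.5, 0.8]
width: 55.7
gripper_force: 0.0
```

Emit:
move_arm:
  targets: "0.3 2.6 0 0 0 0 0; 0.3 0 0 0 0 0 0; 0.3 0 0 0 0 0 0"

```text
clock: 12.78
eef_pos: [380.8, -43.8, 151.8]
tool_rot: [3.141, 0.002, 3.037]
force: [0.7, 0.2, 0.6]
width: 55.5
gripper_force: 0.0
```

```bash
python3 st.py
```

```text
clk 12.7833 tcp board [-228.5  -83.7] z 151.8 rpy [1.7999e+02 1.2000e-01 1.7401e+02] yaw rel 179.96 F board [0.63 0.22] 0.6 w 55.499189640808375 q [-0.03  0.36  0.09  2.28 -0.06  0.51  1.58]
```

Emit:
move_arm:
  targets: "0.3 0.8 0 0 0 0 0; 0.3 0 0 0 0 0 0; 0.3 0 0 3 0 0 0; 0.3 0 0 1 0 0 0; 0.3 0 0 0 0 0 0"

```text
clock: 13.2
eef_pos: [372.5, -42.8, 109.6]
tool_rot: [-3.141, -0.003, 3.037]
force: [-0.5, -0.6, 0.2]
width: 55.2
gripper_force: 0.0
```

```bash
python3 st.py
python3 - <<'E'
from h import *
d=snap('side','side2'); d=d['color'][110:310,220:480,::-1]; cv2.imwrite('pics/c4.png',cv2.resize(d,None,fx=2.9,fy=2.9,interpolation=cv2.INTER_CUBIC))
E
```

```text
clk 13.2 tcp board [-236.9  -83.6] z 109.6 rpy [-179.99   -0.18  174.03] yaw rel 179.99 F board [-0.42 -0.6 ] 0.21 w 55.24620947422465 q [-0.01  0.44  0.07  2.34 -0.08  0.37  1.59]
```

View pics/c4.png

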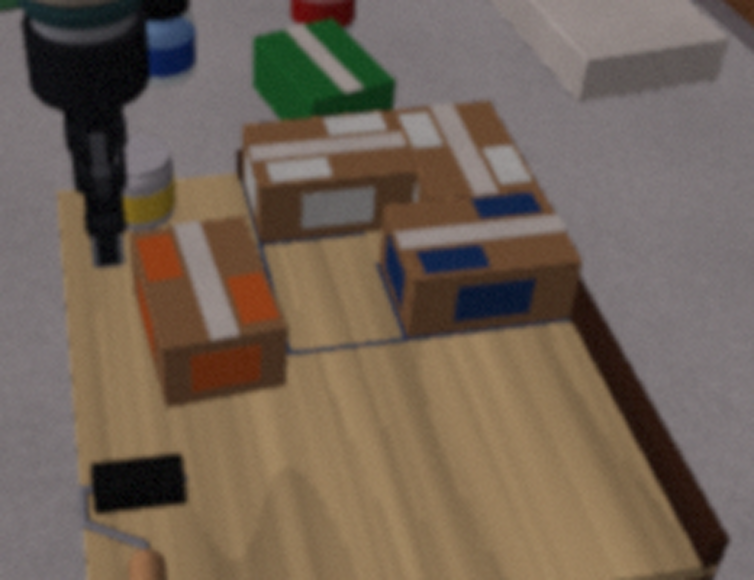

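Blue is snug in the back bay at (480,265). The fingers hang in front of the orange carton at (107,260), clear of it. q6 is close to its limit here, so I'll push somewhat higher at first.

Emit:
move_arm:
  targets: "0.3 0 0 2 0 0 0; 0.3 0 0 2 0 0 0; 0.3 0 0 1.7 0 0 0; 0.3 0 0 0 0 0 0"

```text
clock: 13.58
eef_pos: [369.8, -40.9, 64.9]
tool_rot: [3.137, -0.012, 3.036]
force: [-0.6, 0.9, 0.4]
width: 55.4
gripper_force: 0.0
```

```bash
python3 st.py
```

```text
clk 13.5833 tcp board [-239.8  -82. ] z 64.9 rpy [179.72  -0.7  173.96] yaw rel 179.92 F board [-0.68  0.87] 0.44 w 55.36481604624934 q [-0.04  0.55  0.11  2.37 -0.28  0.24  1.8 ]
```

Emit:
move_arm:
  targets: "0.3 -0.7 0 0 0 0 0; 0.3 -0.3 0 0.5 0 0 0; 0.3 0 0 0.5 0 0 0; 0.3 0 0 0 0 0 0"

```text
clock: 13.92
eef_pos: [381.0, -42.1, 55.7]
tool_rot: [3.137, -0.009, 3.037]
force: [0.7, 1.1, -0.5]
width: 55.6
gripper_force: 0.0
```

```bash
python3 st.py
```

```text
clk 13.9167 tcp board [-228.5  -82.1] z 55.7 rpy [179.74  -0.53 174.01] yaw rel 179.96 F board [0.63 1.16] -0.55 w 55.63598718328364 q [-0.07  0.59  0.15  2.35 -0.4   0.23  1.92]
```

Emit:
move_arm:
  targets: "0.3 -0.5 0 0 0 0 0; 0.3 -0.6 0 0 0 0 0; 0.3 -0.7 0 0 0 0 0; 0.3 -0.8 0 0 0 0 0; 0.3 -0.8 0 0 0 0 0"

```text
clock: 14.33
eef_pos: [413.8, -45.7, 55.4]
tool_rot: [3.137, -0.012, 3.037]
force: [-2.9, -0.2, 2.1]
width: 55.4
gripper_force: 1.6
```

```bash
python3 st.py
```

```text
clk 14.3333 tcp board [-195.5  -82.2] z 55.4 rpy [179.72  -0.67 173.99] yaw rel 179.94 F board [-2.83 -0.52] 2.07 w 55.436578212343505 q [-0.08  0.61  0.19  2.27 -0.38  0.3   1.91]
```

Emit:
move_arm:
  targets: "0.3 -0.9 0 0 0 0 0; 0.3 -0.9 0 0 0 0 0; 0.3 -0.9 0 0 0 0 0; 0.3 -0.9 0 0 0 0 0; 0.3 -0.8 0 0 0 0 0"

```text
clock: 14.75
eef_pos: [458.4, -50.4, 54.7]
tool_rot: [3.137, -0.011, 3.037]
force: [-3.7, 1.2, 2.8]
width: 55.6
gripper_force: 1.6
```

Emit:
move_arm:
  targets: "0.3 -0.6 0 0 0 0 0; 0.3 -0.5 0 0 0 0 0; 0.3 -0.4 0 0 0 0 0; 0.3 -0.2 0 0 0 0 0; 0.3 0 0 0 0 0 0"

```text
clock: 15.17
eef_pos: [475.0, -52.1, 54.5]
tool_rot: [3.137, -0.01, 3.037]
force: [-0.2, 0.4, 0.2]
width: 55.6
gripper_force: 0.3
```

```bash
python3 st.py
```

```text
clk 15.1667 tcp board [-133.9  -82.2] z 54.5 rpy [179.74  -0.56 174.01] yaw rel 179.96 F board [-0.29  0.4 ] 0.21 w 55.56190475626884 q [-0.1   0.66  0.23  2.11 -0.36  0.42  1.88]
```

Emit:
move_arm:
  targets: "0.3 -0.5 0 0 0 0 0; 0.3 -0.4 0 0 0 0 0; 0.3 -0.2 0 0 0 0 0; 0.3 0 0 0 0 0 0"

```text
clock: 15.5
eef_pos: [486.5, -53.4, 54.5]
tool_rot: [3.137, -0.009, 3.037]
force: [-0.3, 0.0, -0.1]
width: 55.4
gripper_force: 0.0
```

```bash
python3 st.py
python3 - <<'E'
from h import *
d=snap('scene','scene2'); d=d['color'][95:350,140:440,::-1]; cv2.imwrite('pics/c5.png',cv2.resize(d,None,fx=2.3,fy=2.3,interpolation=cv2.INTER_CUBIC))
E
```

```text
clk 15.5 tcp board [-122.5  -82.3] z 54.5 rpy [179.74  -0.52 174.01] yaw rel 179.96 F board [-0.3  -0.03] -0.12 w 55.444216617274165 q [-0.1   0.67  0.24  2.08 -0.36  0.44  1.88]
```

View pics/c5.png

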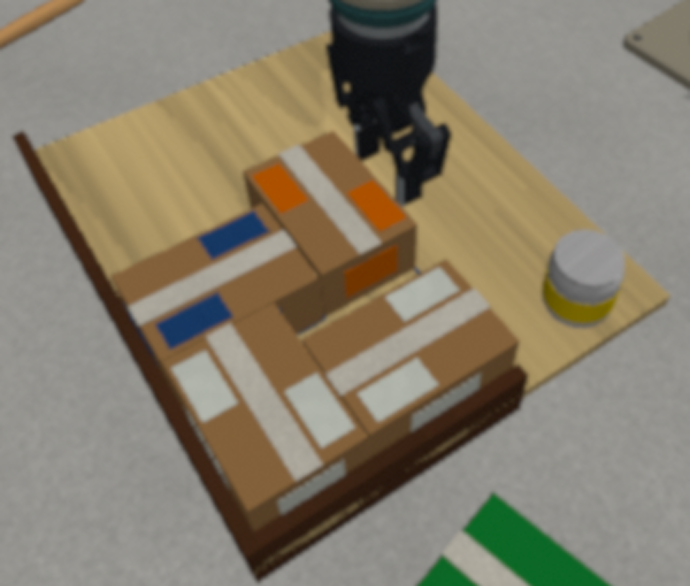

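Orange sits square just short of blue at (330,210), with a gap to laid_left. Next is the push to the left from its right end.

Emit:
move_arm:
  targets: "0.3 2 0 0 0 0 0; 0.3 0 0 -3.4 0 0 0; 0.3 0 0 -3.4 0 0 0; 0.3 0 0 -1.5 0 0 0; 0.3 -2.5 -3.1 0 0 0 0"

```text
clock: 15.97
eef_pos: [487.2, -78.0, 140.2]
tool_rot: [3.131, -0.01, 3.047]
force: [0.3, 1.0, -0.2]
width: 55.5
gripper_force: 0.0
```

Emit:
move_arm:
  targets: "0.3 -2.5 -3.1 0 0 0 0; 0.3 -2.5 -3.1 0 0 0 0; 0.3 0 0 0 0 0 7; 0.3 0 0 0 0 0 7; 0.3 0 0 0 0 0 7"

```text
clock: 16.38
eef_pos: [531.7, -153.3, 136.5]
tool_rot: [3.141, -0.01, 2.663]
force: [-0.6, 0.3, 0.4]
width: 55.8
gripper_force: 0.0
```

Emit:
move_arm:
  targets: "0.3 0 0 0 0 0 7; 0.3 0 0 0 0 0 7; 0.3 0 0 0 0 0 7; 0.3 0 0 0 0 0 7; 0.3 0 0 0 0 0 7"

```text
clock: 16.8
eef_pos: [531.7, -152.1, 136.6]
tool_rot: [-3.136, -0.009, 2.054]
force: [-0.3, -0.4, -0.4]
width: 55.8
gripper_force: 0.0
```

Emit:
move_arm:
  targets: "0.3 0 0 0 0 0 7; 0.3 0 0 0 0 0 7; 0.3 0 0 0 0 0 7; 0.3 0 0 0 0 0 7; 0.3 0 0 0 0 0 6"

```text
clock: 17.22
eef_pos: [531.7, -152.0, 136.5]
tool_rot: [-3.132, -0.004, 1.461]
force: [0.1, -0.3, -0.8]
width: 55.2
gripper_force: 0.0
```

```bash
python3 st.py
```

```text
clk 17.2167 tcp board [ -67.2 -175.7] z 136.5 rpy [-179.46   -0.23   83.7 ] yaw rel 89.65 F board [ 0.15 -0.28] -0.78 w 55.16748611015317 q [-0.25  0.71  0.78  1.87 -0.66  0.85  0.76]
```

Emit:
move_arm:
  targets: "0.3 0 0 3.4 0 0 0; 0.3 0 0 3.4 0 0 0; 0.3 0 0 2.2 0 0 0; 0.3 0 0 1 0 0 0; 0.3 0 0 0 0 0 0"

```text
clock: 17.63
eef_pos: [528.9, -150.9, 34.6]
tool_rot: [-3.128, -0.005, 1.466]
force: [0.2, 0.9, 0.5]
width: 55.5
gripper_force: 0.0
```

```bash
python3 st.py
```

```text
clk 17.6333 tcp board [ -70.2 -174.9] z 34.6 rpy [-179.2    -0.29   84.  ] yaw rel 89.95 F board [0.1  0.87] 0.46 w 55.50008436848604 q [-0.16  0.84  0.63  1.93 -0.81  0.66  0.89]
```

Emit:
move_arm:
  targets: "0.3 0.8 0 0 0 0 0; 0.3 0.6 0 0 0 0 0; 0.3 0.6 0 0 0 0 0; 0.3 0.6 0 0 0 0 0; 0.3 0.6 0 0 0 0 0"

```text
clock: 18.05
eef_pos: [534.3, -119.8, 37.8]
tool_rot: [-3.133, -0.003, 1.466]
force: [-0.3, -3.2, 2.2]
width: 55.6
gripper_force: 1.5
```

```bash
python3 st.py
```

```text
clk 18.05 tcp board [ -68.  -143.4] z 37.8 rpy [-179.53   -0.18   84.01] yaw rel 89.96 F board [ 0.   -3.23] 2.24 w 55.562725997003014 q [-0.22  0.84  0.64  1.94 -0.82  0.65  0.84]
```

23 mm remain.

Emit:
move_arm:
  targets: "0.3 0.5 0 0 0 0 0; 0.3 0.5 0 0 0 0 0; 0.3 0.4 0 0 0 0 0; 0.3 0.3 0 0 0 0 0; 0.3 0.2 0 0 0 0 0"

```text
clock: 18.47
eef_pos: [535.2, -100.2, 36.6]
tool_rot: [-3.131, -0.005, 1.466]
force: [0.3, -3.7, 2.6]
width: 55.6
gripper_force: 1.6
```

Emit:
move_arm:
  targets: "0.3 0.1 0 0 0 0 0; 0.3 0.1 0 0 0 0 0; 0.3 0 0 0 0 0 0"

```text
clock: 18.72
eef_pos: [535.3, -98.5, 36.6]
tool_rot: [-3.13, -0.005, 1.466]
force: [-0.0, -3.0, 2.8]
width: 55.6
gripper_force: 1.2
```

```bash
python3 st.py
```

```text
clk 18.7167 tcp board [ -69.2 -122.2] z 36.6 rpy [-179.36   -0.27   83.99] yaw rel 89.95 F board [ 0.29 -2.95] 2.75 w 55.604127267759054 q [-0.26  0.84  0.64  1.95 -0.82  0.65  0.81]
```

Emit:
move_arm:
  targets: "0.3 0.1 0 0 0 0 0; 0.3 0.1 0 0 0 0 0; 0.3 0 0 0 0 0 0"

```text
clock: 18.97
eef_pos: [535.3, -98.1, 36.6]
tool_rot: [-3.131, -0.002, 1.465]
force: [-0.1, -5.7, 1.3]
width: 55.8
gripper_force: 2.8
```

Emit:
move_arm:
  targets: "0.3 0.1 0 0 0 0 0; 0.3 0.1 0 0 0 0 0; 0.3 0 0 0 0 0 0"

```text
clock: 19.22
eef_pos: [535.3, -98.2, 36.7]
tool_rot: [-3.131, 0.001, 1.465]
force: [-1.9, -9.7, -0.7]
width: 55.1
gripper_force: 4.6
```

```bash
python3 st.py
```

```text
clk 19.2167 tcp board [ -69.2 -121.9] z 36.7 rpy [-1.7941e+02  4.0000e-02  8.3920e+01] yaw rel 89.88 F board [-0.85 -9.81] -0.71 w 55.06686490271764 q [-0.27  0.84  0.64  1.95 -0.82  0.65  0.8 ]
```

Emit:
move_arm:
  targets: "0.3 -2 0 0 0 0 0; 0.3 0 0 -3.3 0 0 0; 0.3 0 0 -3.3 0 0 0; 0.3 0 0 -3.3 0 0 0; 0.3 3.3 -2.8 0 0 0 0"

```text
clock: 19.63
eef_pos: [519.2, -88.2, 142.0]
tool_rot: [3.136, 0.001, 1.46]
force: [2.5, -1.9, 1.1]
width: 55.4
gripper_force: 0.0
```

Emit:
move_arm:
  targets: "0.3 3.3 -2.8 0 0 0 0; 0.3 3.3 -2.8 0 0 0 0; 0.3 0 0 0 0 0 -7; 0.3 0 0 0 0 0 -7; 0.3 0 0 0 0 0 -7"

```text
clock: 20.05
eef_pos: [463.3, -8.8, 136.7]
tool_rot: [-3.132, -0.011, 1.843]
force: [0.3, 0.0, 0.1]
width: 55.8
gripper_force: 0.0
```

Emit:
move_arm:
  targets: "0.3 0 0 0 0 0 -7; 0.3 0 0 0 0 0 -7; 0.3 0 0 0 0 0 -7; 0.3 0 0 0 0 0 -7; 0.3 0 0 0 0 0 -7"

```text
clock: 20.47
eef_pos: [463.5, -10.3, 136.7]
tool_rot: [-3.14, -0.015, 2.451]
force: [-0.1, -0.5, -0.4]
width: 55.0
gripper_force: 0.0
```

Emit:
move_arm:
  targets: "0.3 0 0 0 0 0 -7; 0.3 0 0 0 0 0 -7; 0.3 0 0 0 0 0 -7; 0.3 0 0 0 0 0 -7; 0.3 0 0 0 0 0 -6"

```text
clock: 20.88
eef_pos: [463.4, -10.4, 136.7]
tool_rot: [3.135, -0.013, 3.044]
force: [0.1, -0.2, 0.5]
width: 55.5
gripper_force: 0.0
```

```bash
python3 st.py
```

```text
clk 20.8833 tcp board [-149.8  -42. ] z 136.7 rpy [179.63  -0.75 174.4 ] yaw rel 180.36 F board [ 0.07 -0.17] 0.54 w 55.481262002089565 q [-0.27  0.5   0.35  2.09 -0.3   0.61  1.76]
```

Emit:
move_arm:
  targets: "0.3 0 0 3.4 0 0 0; 0.3 0 0 3.4 0 0 0; 0.3 0 0 2.5 0 0 0; 0.3 -0.7 0 0 0 0 0; 0.3 -0.7 0 0 0 0 0"

```text
clock: 21.3
eef_pos: [476.2, -12.0, 43.1]
tool_rot: [3.136, -0.015, 3.037]
force: [0.8, -0.4, 1.0]
width: 55.2
gripper_force: 0.0
```

Emit:
move_arm:
  targets: "0.3 -0.5 0 0 0 0 0; 0.3 -0.4 0 0 0 0 0; 0.3 -0.2 0 0 0 0 0; 0.3 -0.1 0 0 0 0 0; 0.3 0 0 0 0 0 0"

```text
clock: 21.72
eef_pos: [489.6, -13.8, 44.4]
tool_rot: [3.137, -0.01, 3.037]
force: [0.8, -0.8, 0.2]
width: 55.6
gripper_force: 0.0
```

```bash
python3 st.py
```

```text
clk 21.7167 tcp board [-123.4  -42.7] z 44.4 rpy [179.72  -0.57 174.02] yaw rel 179.97 F board [ 0.9  -0.67] 0.18 w 55.604798534582464 q [-0.18  0.69  0.24  2.09 -0.4   0.42  1.83]
```

Emit:
move_arm:
  targets: "0.3 -0.2 0 0 0 0 0; 0.3 -0.1 0 0 0 0 0; 0.3 -0.1 0 0 0 0 0; 0.3 0 0 0 0 0 0"

```text
clock: 22.05
eef_pos: [492.7, -14.2, 43.6]
tool_rot: [3.137, -0.012, 3.037]
force: [-3.2, 1.1, 2.2]
width: 55.5
gripper_force: 1.5
```

```bash
python3 st.py
```

```text
clk 22.05 tcp board [-120.3  -42.7] z 43.6 rpy [179.72  -0.68 174.01] yaw rel 179.96 F board [-3.31  0.72] 2.25 w 55.46277635610231 q [-0.18  0.69  0.24  2.08 -0.39  0.43  1.83]
```

Emit:
move_arm:
  targets: "0.3 -0.1 0 0 0 0 0; 0.3 -0.1 0 0 0 0 0; 0.3 0 0 0 0 0 0"

```text
clock: 22.3
eef_pos: [492.6, -14.3, 43.3]
tool_rot: [3.136, -0.016, 3.037]
force: [-5.9, 0.2, 4.4]
width: 55.6
gripper_force: 3.3
```

```bash
python3 st.py
```

```text
clk 22.3 tcp board [-120.4  -42.8] z 43.3 rpy [179.7   -0.91 174.01] yaw rel 179.96 F board [-5.92 -0.42] 4.35 w 55.55556547100786 q [-0.18  0.7   0.24  2.07 -0.39  0.43  1.83]
```

Emit:
move_arm:
  targets: "0.3 -0.1 0 0 0 0 0; 0.3 -0.1 0 0 0 0 0; 0.3 1.5 0 0 0 0 0; 0.3 1 0 -3.4 0 0 0; 0.3 1 0 -3.4 0 0 0"

```text
clock: 22.72
eef_pos: [462.2, -11.9, 111.3]
tool_rot: [3.138, -0.014, 3.036]
force: [0.7, 0.7, 0.7]
width: 55.4
gripper_force: 0.0
```

Emit:
move_arm:
  targets: "0.3 2 0 -3.4 0 0 0; 0.3 0 3 -3 0 0 0; 0.3 0 3.5 0 0 0 0; 0.3 0 3.5 0 0 0 0; 0.3 0 3.5 0 0 0 0"

```text
clock: 23.13
eef_pos: [459.8, 125.8, 177.6]
tool_rot: [3.135, -0.006, 3.036]
force: [1.3, -0.1, -0.3]
width: 55.2
gripper_force: 0.0
```

Emit:
move_arm:
  targets: "0.3 0 3.5 0 0 0 0; 0.3 0 3.5 0 0 0 0; 0.3 0 3.5 0 0 0 0; 0.3 0 0 0 0 0 0; 0.3 0 0 0 0 0 0"

```text
clock: 23.55
eef_pos: [469.7, 231.2, 176.6]
tool_rot: [3.136, -0.009, 3.042]
force: [-1.3, -0.9, -0.9]
width: 55.3
gripper_force: 0.0
```

```bash
python3 st.py
python3 - <<'E'
from h import *
a=snap('side','side3')['color'][120:345,230:480,::-1]; b=snap('scene','scene3')['color'][95:350,140:440,::-1]
a=cv2.resize(a,None,fx=1.45,fy=1.45,interpolation=cv2.INTER_CUBIC)
b=cv2.resize(b,None,fx=2.3,fy=2.3,interpolation=cv2.INTER_CUBIC)
cv2.imwrite('pics/c6.png',b)
cv2.imwrite('pics/c7.png',cv2.resize(a,None,fx=1.8,fy=1.8,interpolation=cv2.INTER_CUBIC))
E
```

```text
clk 23.55 tcp board [-168.7  199. ] z 176.6 rpy [179.66  -0.51 174.28] yaw rel 180.23 F board [-1.21 -1.06] -0.89 w 55.2660244789953 q [-0.77  0.52  0.4   1.91 -0.29  0.78  1.26]
```

View pics/c6.png

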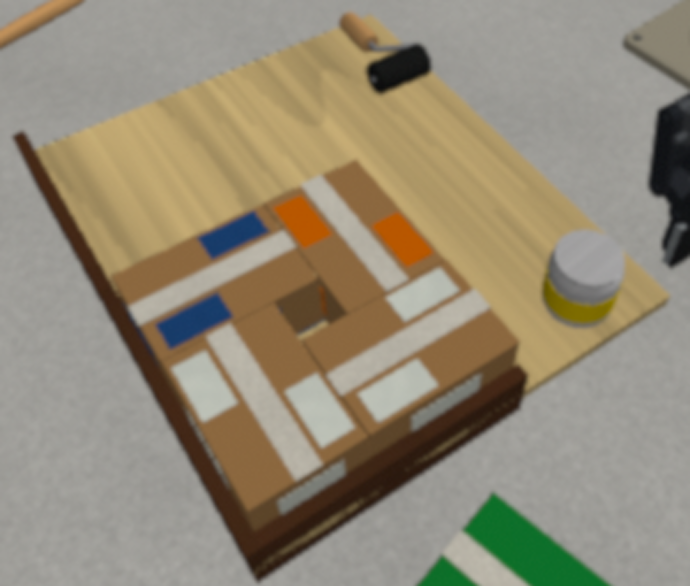

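View pics/c7.png

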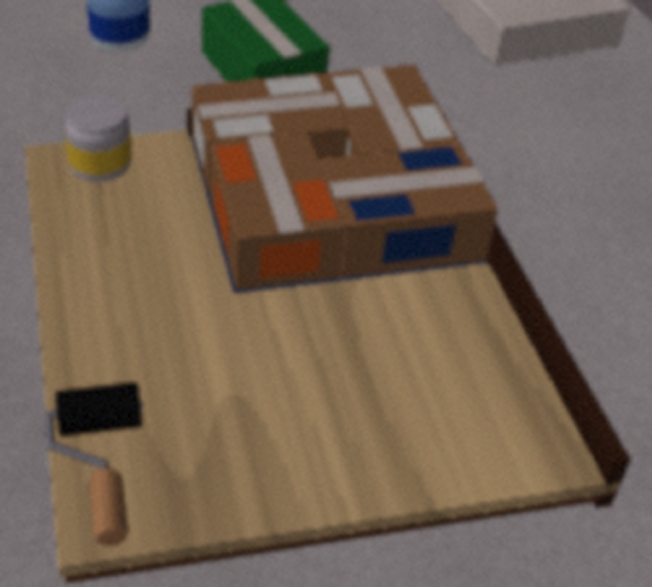

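The pinwheel is tight and square, with its central hole at (310,310) in the scene crop. The tin and roller haven't moved, and the arm is clear.

```bash
python3 -c "
from cell import order; print(order.finish_job())"
```

```text
the job is handed in; nothing more can be done
None
```

I handed the job in at about 24 s: the blue carton is seated in the back bay, then the orange in the front bay. The last pictures show the layer tight and square, with the white-label cartons, ink tin and roller in place.

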